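# Sort finger-prick pens by the feel of their nose springs

### The job

Check the three finger-prick pens in the grey stand, one at a time: lift a pen out, push its sprung nose straight down on the steel plate until it has gone in well past half way, hold it there a moment and feel how hard it pushes back, without ramming it, then lower it nose down into a cell of a caddy before you take the next. Pens with a firm spring go in the white caddy for use, pens with a tired, soft spring go in the orange caddy for return. Set them down without dropping them, and do not disturb the cup and the gel bottle standing by.

Things in the scene. Friction and masses are not known exactly. Their poses are not given: they have to be found in the camera images.
- pen_a_center (a point): Finger-prick pen, upright, nose down, in a pocket of the stand: white round barrel 24 mm across, blue cap of 24 mm on top, grey sprung nose below; 140 mm long, 60 g. This point is at half its length, 70 mm above the nose tip; z runs from nose to cap. Grip it 25 to 60 mm above this point. All three look alike; name and place tell nothing of the spring.
- pen_b_center (a point): Finger-prick pen, upright, nose down, in a pocket of the stand: white round barrel 24 mm across, blue cap of 24 mm on top, grey sprung nose below; 140 mm long, 60 g. This point is at half its length, 70 mm above the nose tip; z runs from nose to cap. Grip it 25 to 60 mm above this point. All three look alike; name and place tell nothing of the spring.
- pen_c_center (a point): Finger-prick pen, upright, nose down, in a pocket of the stand: white round barrel 24 mm across, blue cap of 24 mm on top, grey sprung nose below; 140 mm long, 60 g. This point is at half its length, 70 mm above the nose tip; z runs from nose to cap. Grip it 25 to 60 mm above this point. All three look alike; name and place tell nothing of the spring.
- nose_a (a joint): Travel of this pen's nose (16 mm across) into the barrel, m: 0 = out, 0.012 = fully in. A spring pushes it out. Firm: about 2.5 N at first touch, 6 N at 5 mm, 8 N at 8 mm, 11 to 12 N fully in. Tired: 1.2 N at first touch, 2 N at 5 mm, 2.2 N at 8 mm, under 3 N fully in. At least one of the three pens is firm and one tired.
- nose_b (a joint): Travel of this pen's nose (16 mm across) into the barrel, m: 0 = out, 0.012 = fully in. A spring pushes it out. Firm: about 2.5 N at first touch, 6 N at 5 mm, 8 N at 8 mm, 11 to 12 N fully in. Tired: 1.2 N at first touch, 2 N at 5 mm, 2.2 N at 8 mm, under 3 N fully in. At least one of the three pens is firm and one tired.
- nose_c (a joint): Travel of this pen's nose (16 mm across) into the barrel, m: 0 = out, 0.012 = fully in. A spring pushes it out. Firm: about 2.5 N at first touch, 6 N at 5 mm, 8 N at 8 mm, 11 to 12 N fully in. Tired: 1.2 N at first touch, 2 N at 5 mm, 2.2 N at 8 mm, under 3 N fully in. At least one of the three pens is firm and one tired.
- pen_a: The same pen a; this origin is at the tip of its nose (when out).
- pen_b: The same pen b; this origin is at the tip of its nose (when out).
- pen_c: The same pen c; this origin is at the tip of its nose (when out).
- stand: Grey pocket stand, fixed to the table, 70 mm (x) by 190 mm (y), 50 mm high. Origin at the centre of its underside. Three round pockets in a row along y at y = -58, 0, +58 mm, 28 mm wide, 45 mm deep.
- press_plate: Square steel plate, 124 x 124 mm, on a grey base fixed to the table; the flat steel top lies 24 mm above the table. Origin at the centre of its underside, z up.
- ready_caddy: White caddy, fixed to the table: open box 153 (x) by 56 (y) by 82 mm high, walls 3 mm, inner floor 20 mm above the table, with three cells about 47 x 50 mm in a row, centres at x = -50, 0, +50 mm. Origin at the centre of its underside. A pen stands nose down in a cell, leaning a little; one pen to a cell. It may be on the left or the right.
- return_caddy: Orange caddy, fixed to the table: open box 153 (x) by 56 (y) by 82 mm high, walls 3 mm, inner floor 20 mm above the table, with three cells about 47 x 50 mm in a row, centres at x = -50, 0, +50 mm. Origin at the centre of its underside. A pen stands nose down in a cell, leaning a little; one pen to a cell. It may be on the left or the right.
- specimen_cup: Bystander: loose cup with an orange-red lid, 66 mm across, 75 mm high, beyond the work. Origin at the centre of its underside.
- gel: Bystander: loose turquoise oval bottle with a white cap, 37 x 61 mm, 155 mm high, beyond the work. Origin at the centre of its underside.
There are look-alikes about, which are no part of the job. Of the things that look like the press_plate, the larger one is meant.

How it is judged:
By the outcome, as a careful person would: the job done as asked, in the order asked, and still so for the second after the job is handed in, with the robot touching nothing.
It also fails if it takes over 72 s, if anything falls off the work surface, if the arm or the gripper's body presses on something with over 40 N, if the wrist force passes 120 N, or if a joint passes its speed limit or range.

### The arm

A 6-joint arm with a two-finger parallel gripper is mounted at the origin on the work surface; the furniture and walls round the work are solid. World frame = base frame: x ahead of the robot, y to its left, z up, the work surface at z = 0. Lengths are in m, angles in degrees, forces in N, time in s.
With the tool pointing down it reaches from about 0.35 to 0.775 m from the base axis. Payload 7.3 kg.
Tool frame: the origin (TCP) lies at the very end of the fingers, on their centre line; the grasp point (between the pads) lies 19 mm behind it (ctrl.grip_depth is the distance from the TCP to the grasp point, in m); z points along the fingers, y is the direction in which the jaws open and shut (so a half turn about z gives the same grasp; the last joint's range is limited). The gripper opens to 92 mm and grips with 3 to 60 N. Pads are 19 mm wide; open, the fingers measure 130 mm over their backs; the gripper's body (75 mm by 190 mm) begins 47 mm behind the grasp point.
Start: joints at [68.927, 19.595, 87.324, -0, 73.075, -8.365], TCP at [0.115, 0.512, 0.201] pointing down, gripper open.
Joint ranges: [-145.02, 145.02], [-44.19, 115.74], [2.07, 154.8], [-57.11, 237.11], [16.16, 152.29], [-177.93, 177.93]. Speed limits (degrees/s): [147.25, 147.25, 180, 180, 180, 180].

### API

Orientations are given as [roll, pitch, yaw] about the fixed x, y, z axes, in that order (R = Rz(yaw) Ry(pitch) Rx(roll)).
In Python, from bench import ctrl gives the robot as it stands.
- The arm moves only by the tool step_arm, never from a script. Its argument "commands" is a list of rows, each an object of numbers: "grip": the finger opening in cm, from 0 to 9.18; "dx", "dy", "dz": the shift along the world's x, y, z in cm; "ax", "ay", "az": the turn, a rotation vector about the world's x, y, z in rad. A call has 1 to 10 rows; each row shifts and turns the commanded pose from where the row before left it; what a row does not reach is not made up. A row lasts 1/8 s, in which the tool goes at most 62.5 mm and 10.7 degrees, less where a joint would pass 70% of its speed; a pose out of reach is approached as far as the arm can. A call is refused whole if a number of a shift passes 6.25 or a number of a turn 0.188, either way. A call with a gripper value outside its range is refused whole. The fingers move at their own pace and stop on an object; the grip force is fixed at half the most. Time passes only in rows, so rows that do not move let the fingers close. It gives the time, the measured TCP pose, the force and the opening at its end, in the units of the state.
- ctrl.observe(): the state, without advancing time (a new reading comes with each control period).
- ctrl.read_camera(name): name is "scene" or "top" or "wrist"; returns a dict with "img" (384x512x3 uint8, red, green, blue), "vfov" (degrees; the focal length in pixels is half the picture's height over the tangent of half this angle, whatever the lens; pixels are square), "cx", "cy" (the principal point, pixels), "world_to_cam" (4x4, takes a point from world to camera coordinates). Camera axes: x right, y up, looking along -z (the intrinsics and any distortion apply to the point x, -y, -z); pixel columns grow to the right and rows downward; lengths in m; the calibration is good to about 2 mm. A picture is of the moment at which its call begins. There is no depth.
- ctrl.hand_in(): hands the job in, once; it reports no verdict.
The state is a dict: "clock": time; "joint_positions": joint angles; "qvel": joint speeds; "joint_torque": joint torques, N m; "tool_pos": TCP position; "tool_rot": TCP orientation; "ft_force": force on the tool from outside, world axes, zero at the start; "ft_torque": the same for the moment, N m; "finger_gap": opening from 0.0 (shut) to 1.0 (fully open).
Only numpy, scipy, OpenCV 4.12 (cv2) and the standard library are available. Lean on these libraries where they do the work, as an engineer would, in place of code of your own. Each camera call takes 0.05 s, during which the arm holds its last target. There are 200 camera calls.

## Working session

There is one attempt and no reset: what is moved stays moved. The work goes in short steps, Python scripts to look and compute and a tool call to move; the robot and the scene stay as the last step left them, time stands still between calls to the robot, and variables do not carry over. Pictures are saved under pics/ and viewed, about 8 in all and at most 12, crops included, and the job is handed in when it is done.

Besides the shell and the picture viewer there is one more tool, called after "Request:" by a JSON object that holds its "op" and its "data". step_arm: Moves the arm, as the interface text tells. Its arguments: {"type":"object","properties":{"commands":{"type":"array","items":{"type":"object","properties":{"grip":{"type":"number"},"dx":{"type":"number"},"dy":{"type":"number"},"dz":{"type":"number"},"ax":{"type":"number"},"ay":{"type":"number"},"az":{"type":"number"}}}}},"required":["commands"]}

```bash
mkdir -p pics
cat > h.py <<'E'
import numpy as np,cv2
from bench import ctrl
def snap(n,f):
    c=ctrl.read_camera(n); cv2.imwrite(f'pics/{f}.png',cv2.cvtColor(c['img'],cv2.COLOR_RGB2BGR)); np.savez(f'pics/{f}.npz',**{k:np.array(v) for k,v in c.items() if k!='img'}); return c
def ray(f,u,v):
    c=np.load(f'pics/{f}.npz'); F=192/np.tan(np.radians(float(c['vfov']))/2)
    M=np.linalg.inv(c['world_to_cam']); d=M[:3,:3]@np.array([(u-c['cx'])/F,-(v-c['cy'])/F,-1]); return M[:3,3],d/np.linalg.norm(d)
def atz(f,u,v,z):
    o,d=ray(f,u,v); return o+d*(z-o[2])/d[2]
def tri(*obs):
    A=np.zeros((3,3));b=np.zeros(3);R=[ray(*o) for o in obs]
    for o,d in R: P=np.eye(3)-np.outer(d,d);A+=P;b+=P@o
    x=np.linalg.solve(A,b); return x,[np.linalg.norm(np.cross(x-o,d)) for o,d in R]
def proj(f,p):
    c=np.load(f'pics/{f}.npz'); F=192/np.tan(np.radians(float(c['vfov']))/2); q=c['world_to_cam']@np.append(p,1)
    return c['cx']-F*q[0]/q[2], c['cy']+F*q[1]/q[2]
E
python3 - <<'E'
from h import *
for n in('scene','top','wrist'):
    c=snap(n,n+'0'); print(n,c.keys(),c['vfov'],c['cx'],c['cy'],np.linalg.inv(c['world_to_cam'])[:3,3])
a=[cv2.imread(f'pics/{n}0.png') for n in('scene','top','wrist')]
cv2.imwrite('pics/st.png',cv2.resize(np.hstack(a[:2]),None,fx=.78,fy=.78))
print(ctrl.observe())
E
```

```text
scene dict_keys(['img', 'vfov', 'cx', 'cy', 'world_to_cam']) 53.83321384476745 256.55205255111963 181.84272437614965 [ 0.13939754 -0.32799214  0.74615245]
top dict_keys(['img', 'vfov', 'cx', 'cy', 'world_to_cam']) 54.95712155231011 257.55111426815563 192.36379824218284 [0.5394965  0.01495949 1.16442007]
wrist dict_keys(['img', 'vfov', 'cx', 'cy', 'world_to_cam']) 59.01959255251453 251.47032363896767 191.7822427873798 [0.04363034 0.52690743 0.38344204]
{'clock': 0.15, 'joint_positions': array([ 6.89276268e+01,  1.96276912e+01,  8.73631534e+01, -4.72982516e-04,
        7.30746793e+01, -8.36361729e+00]), 'qvel': array([ 0.06374832, -0.06635341, -0.21927956, -0.0117825 , -0.01999972,
        0.09168616]), 'joint_torque': array([ 1.24934144e-03, -4.31472552e+01, -2.44352299e+01,  7.17449212e-02,
        5.37574792e-02, -9.32800504e-05]), 'tool_pos': array([0.11534722, 0.5118411 , 0.20030995]), 'tool_rot': array([-1.79935107e+02, -9.08324466e-03,  1.67291377e+02]), 'ft_force': array([ 0.50398767, -0.34112084,  0.20202717]), 'ft_torque': array([ 0.01882399,  0.01901623, -0.02952868]), 'finger_gap': 0.9970721164846207}
```

View pics/top0.png

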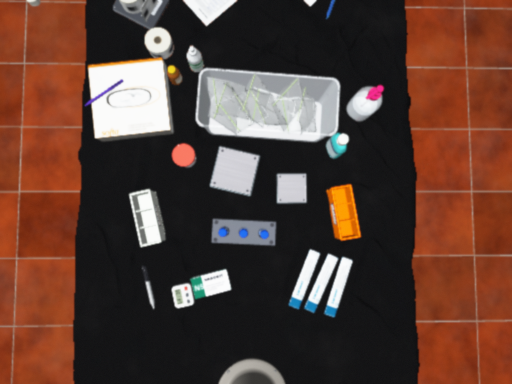

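View pics/scene0.png

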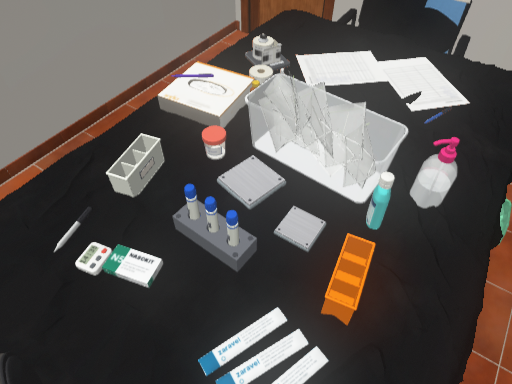

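Both views show the stand (top 243,232) with three blue caps, the large plate (top 235,171), the small look-alike plate (291,188), the white caddy on the left (147,217) and the orange one on the right (343,212). I'll enlarge both.

Run:
```python
import cv2
t=cv2.imread('pics/top0.png')[140:260,120:370]; cv2.imwrite('pics/tc.png',cv2.resize(t,None,fx=3.2,fy=3.2,interpolation=cv2.INTER_CUBIC))
s=cv2.imread('pics/scene0.png')[120:330,100:380]; cv2.imwrite('pics/sc.png',cv2.resize(s,None,fx=2.8,fy=2.8,interpolation=cv2.INTER_CUBIC))
```

```text
(no output)
```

View pics/tc.png

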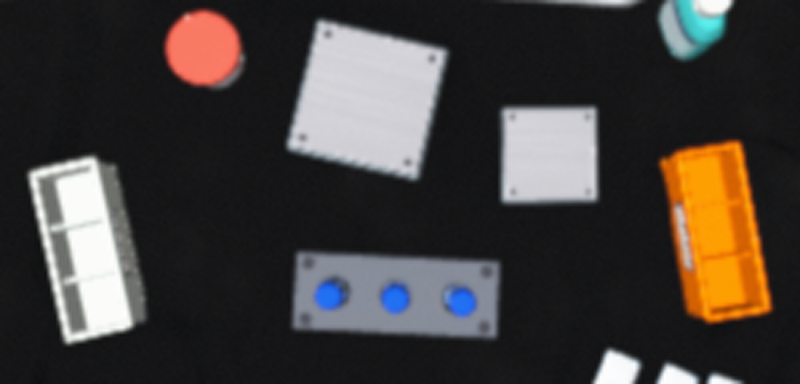

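View pics/sc.png

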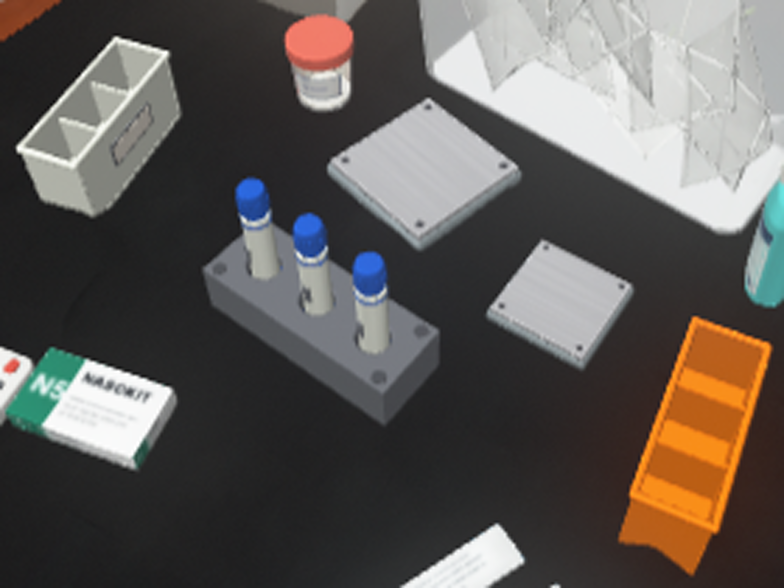

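Run:
```python
from h import *
T=lambda u,v:('top0',120+(u+.5)/3.2-.5,140+(v+.5)/3.2-.5)
S=lambda u,v:('scene0',100+(u+.5)/2.8-.5,120+(v+.5)/2.8-.5)
np.set_printoptions(precision=4,suppress=True)
for n,a,b in [('capA',(331,295),(252,188)),('capB',(395,298),(308,223)),('capC',(462,301),(369,261)),
 ('st1',(293,328),(205,270)),('st2',(499,262),(440,335)),('st3',(497,338),(387,385)),
 ('p1',(318,21),(430,100)),('p2',(447,49),(520,172)),('p3',(418,178),(420,238)),('p4',(289,150),(329,168)),
 ('w1',(29,172),(118,38)),('w2',(95,156),(170,54)),('w3',(134,325),(73,163)),('w4',(67,343),(20,148)),
 ('o1',(677,152),(695,318)),('o2',(741,141),(770,347)),('o3',(770,310),(717,528)),('o4',(708,322),(632,495))]:
    print(n,*tri(T(*a),S(*b)))
```

```text
capA [0.4967 0.0785 0.1469] [np.float64(0.00014051081118990444), np.float64(0.00014051081118981096)]
capB [0.4942 0.0234 0.1459] [np.float64(0.00033695001652144847), np.float64(0.00033695001652146137)]
capC [ 0.4914 -0.0341  0.1459] [np.float64(0.0003693179368468196), np.float64(0.0003693179368468127)]
st1 [0.4636 0.1184 0.0507] [np.float64(0.0017947545861943302), np.float64(0.0017947545861943116)]
st2 [ 0.5233 -0.0741  0.0457] [np.float64(0.0004491200720160602), np.float64(0.00044912007201600867)]
st3 [ 0.4544 -0.0716  0.0638] [np.float64(0.0020484170566078897), np.float64(0.0020484170566079586)]
p1 [0.7591 0.0985 0.0181] [np.float64(0.0017723778871474272), np.float64(0.001772377887147406)]
p2 [ 0.7305 -0.0256  0.0164] [np.float64(0.0008284569683612965), np.float64(0.0008284569683613153)]
p3 [0.6042 0.0018 0.0295] [np.float64(0.0009332869465672601), np.float64(0.0009332869465670713)]
p4 [0.633  0.1263 0.0156] [np.float64(0.0018929756184450175), np.float64(0.001892975618445072)]
w1 [0.608  0.3558 0.08  ] [np.float64(0.0019305592751066017), np.float64(0.0019305592751066743)]
w2 [0.6211 0.2982 0.0792] [np.float64(0.0001248650109222727), np.float64(0.00012486501092227244)]
w3 [0.4677 0.2587 0.0897] [np.float64(0.0008045622872040211), np.float64(0.0008045622872040186)]
w4 [0.4545 0.3169 0.0845] [np.float64(0.0029671261660804346), np.float64(0.0029671261660805834)]
o1 [ 0.6248 -0.2372  0.0811] [np.float64(0.000523608184584856), np.float64(0.0005236081845847736)]
o2 [ 0.6341 -0.2955  0.0806] [np.float64(0.0013978775935434575), np.float64(0.0013978775935436388)]
o3 [ 0.4792 -0.319   0.0874] [np.float64(0.0004293340807095935), np.float64(0.0004293340807095808)]
o4 [ 0.4689 -0.2626  0.0858] [np.float64(0.0011050432984623581), np.float64(0.0011050432984624652)]
```

Request:
{"op": "step_arm", "data": {"commands": [{"dx":3.82,"dy":-4.34,"az":-0.135},{"dx":3.82,"dy":-4.34,"az":-0.135},{"dx":3.82,"dy":-4.34,"az":-0.135},{"dx":3.82,"dy":-4.34,"az":-0.135},{"dx":3.82,"dy":-4.34,"az":-0.135},{"dx":3.82,"dy":-4.34,"az":-0.135},{"dx":3.82,"dy":-4.34,"az":-0.135},{"dx":3.82,"dy":-4.34,"az":-0.135},{"dx":3.82,"dy":-4.34,"az":-0.135},{"dx":3.82,"dy":-4.34,"az":-0.135}]}}

```text
schema error: expected keys grip, dx, dy, dz, ax, ay, az
```

Request:
{"op": "step_arm", "data": {"commands": [{"dz":0},{"dz":0}]}}

```text
schema error: expected keys grip, dx, dy, dz, ax, ay, az
```

Run:
```python
from h import *
np.set_printoptions(precision=4,suppress=True)
c=snap('wrist','w1'); o=ctrl.observe(); print(o['tool_pos'],o['tool_rot'],o['ft_force'],o['clock'])
im=cv2.imread('pics/w1.png')
for n,p in dict(A=(0.4967,0.0785,.145),B=(0.494,.0234,.145),C=(0.4914,-.0341,.145)).items(): print(n,proj('w1',p))
cv2.imwrite('pics/w1b.png',cv2.resize(im,None,fx=1.5,fy=1.5))
```

```text
[0.1154 0.5119 0.2004] [-179.9468   -0.0059  167.2925] [ 0.2459 -0.8465 -0.4473] 0.2
A (np.float64(-52.98373283210469), np.float64(602.8516510673638))
B (np.float64(-99.55208346947609), np.float64(608.176133651072))
C (np.float64(-147.36554785205254), np.float64(613.7729742497186))
```

View pics/w1b.png

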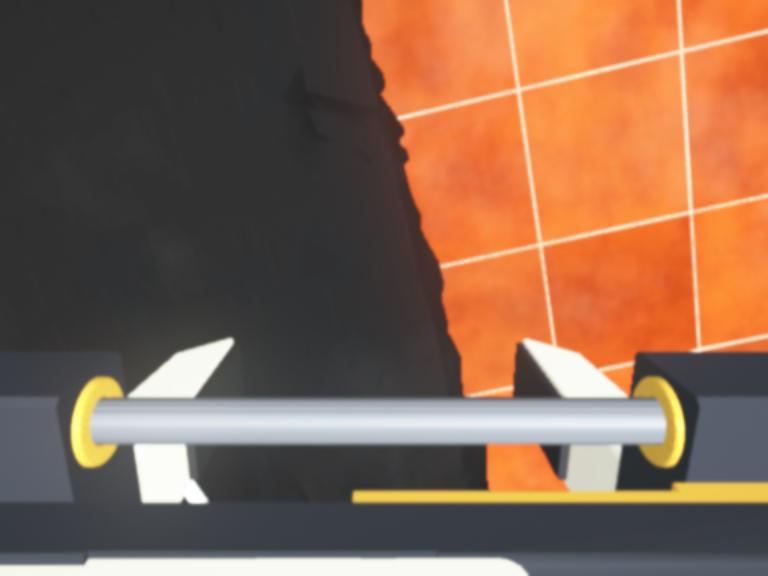

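Request:
{"op": "step_arm", "data": {"commands": [{"grip":9.18,"dx":3.82,"dy":-4.34,"dz":0,"ax":0,"ay":0,"az":-0.135},{"grip":9.18,"dx":3.82,"dy":-4.34,"dz":0,"ax":0,"ay":0,"az":-0.135},{"grip":9.18,"dx":3.82,"dy":-4.34,"dz":0,"ax":0,"ay":0,"az":-0.135},{"grip":9.18,"dx":3.82,"dy":-4.34,"dz":0,"ax":0,"ay":0,"az":-0.135},{"grip":9.18,"dx":3.82,"dy":-4.34,"dz":0,"ax":0,"ay":0,"az":-0.135},{"grip":9.18,"dx":3.82,"dy":-4.34,"dz":0,"ax":0,"ay":0,"az":-0.135},{"grip":9.18,"dx":3.82,"dy":-4.34,"dz":0,"ax":0,"ay":0,"az":-0.135},{"grip":9.18,"dx":3.82,"dy":-4.34,"dz":0,"ax":0,"ay":0,"az":-0.135},{"grip":9.18,"dx":3.82,"dy":-4.34,"dz":0,"ax":0,"ay":0,"az":-0.135},{"grip":9.18,"dx":3.82,"dy":-4.34,"dz":0,"ax":0,"ay":0,"az":-0.135}]}}

```text
clock: 1.45
tool_pos: [0.4985, 0.0765, 0.2008]
tool_rot: [180.0, -0.0, 89.7]
ft_force: [1.4, 1.1, -0.1]
finger_gap: 1.0
```

Request:
{"op": "step_arm", "data": {"commands": [{"grip":9.18,"dx":0,"dy":0,"dz":0,"ax":0,"ay":0,"az":0},{"grip":9.18,"dx":0,"dy":0,"dz":0,"ax":0,"ay":0,"az":0}]}}

```text
clock: 1.7
tool_pos: [0.4968, 0.0784, 0.2004]
tool_rot: [-179.9, -0.0, 90.0]
ft_force: [1.0, 1.2, 0.0]
finger_gap: 1.002
```

Run:
```python
from h import *
np.set_printoptions(precision=4,suppress=True)
c=snap('wrist','w1'); o=ctrl.observe(); print(o['tool_pos'],o['tool_rot'],o['ft_force'],o['clock'])
im=cv2.imread('pics/w1.png')
for n,p in dict(A=(0.4967,0.0785,.145),B=(0.494,.0234,.145),C=(0.4914,-.0341,.145)).items(): print(n,proj('w1',p))
cv2.imwrite('pics/w1b.png',cv2.resize(im,None,fx=1.5,fy=1.5))
```

```text
[0.4966 0.0789 0.2006] [-179.9467   -0.0189   90.025 ] [-0.9487 -0.7228  0.6811] 1.75
A (np.float64(252.37464270004804), np.float64(197.80729282947624))
B (np.float64(248.89194616302234), np.float64(265.63869875595657))
C (np.float64(245.9170673549853), np.float64(328.7227850348802))
```

View pics/w1b.png

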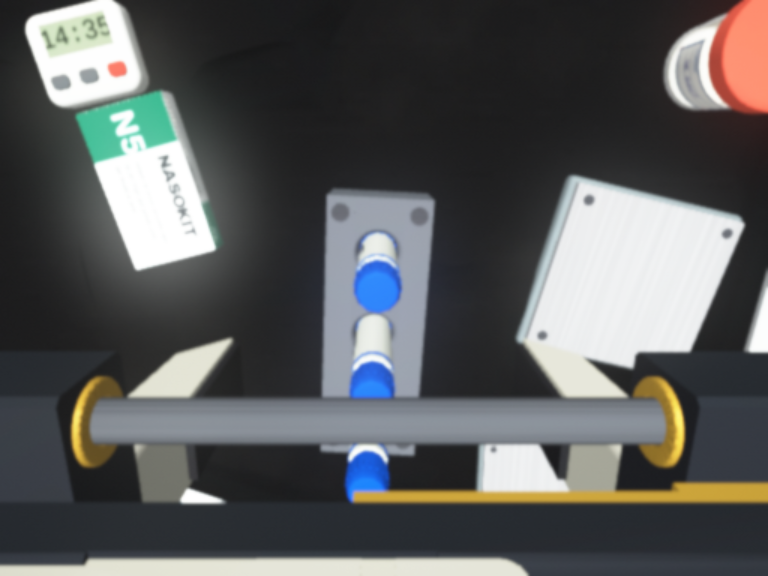

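The wrist view shows cap A centred between the jaws at (252,193), about 3 mm further in +y than predicted. The orientation is right, so I'll descend and grip.

Request:
{"op": "step_arm", "data": {"commands": [{"grip":9.18,"dx":0,"dy":0.15,"dz":-4,"ax":0,"ay":0,"az":0},{"grip":6,"dx":0,"dy":0,"dz":-4,"ax":0,"ay":0,"az":0},{"grip":5,"dx":0,"dy":0,"dz":-1.95,"ax":0,"ay":0,"az":0},{"grip":4,"dx":0,"dy":0,"dz":0,"ax":0,"ay":0,"az":0},{"grip":0,"dx":0,"dy":0,"dz":0,"ax":0,"ay":0,"az":0},{"grip":0,"dx":0,"dy":0,"dz":0,"ax":0,"ay":0,"az":0},{"grip":0,"dx":0,"dy":0,"dz":0,"ax":0,"ay":0,"az":0},{"grip":0,"dx":0,"dy":0,"dz":0,"ax":0,"ay":0,"az":0}]}}

```text
clock: 2.75
tool_pos: [0.4976, 0.0796, 0.1017]
tool_rot: [180.0, -0.0, 89.9]
ft_force: [0.1, 0.6, 0.1]
finger_gap: 0.287
```

Request:
{"op": "step_arm", "data": {"commands": [{"grip":0,"dx":0,"dy":0,"dz":0,"ax":0,"ay":0,"az":0},{"grip":0,"dx":0,"dy":0,"dz":0,"ax":0,"ay":0,"az":0},{"grip":0,"dx":0,"dy":0,"dz":0,"ax":0,"ay":0,"az":0}]}}

```text
clock: 3.12
tool_pos: [0.4976, 0.0796, 0.1015]
tool_rot: [180.0, 0.0, 89.9]
ft_force: [-0.8, 0.3, 1.1]
finger_gap: 0.249
```

Request:
{"op": "step_arm", "data": {"commands": [{"grip":0,"dx":0,"dy":0,"dz":3,"ax":0,"ay":0,"az":0},{"grip":0,"dx":0,"dy":0,"dz":3.5,"ax":0,"ay":0,"az":0},{"grip":0,"dx":2,"dy":0,"dz":1,"ax":0,"ay":0,"az":0},{"grip":0,"dx":5,"dy":-0.5,"dz":0,"ax":0,"ay":0,"az":0},{"grip":0,"dx":5,"dy":-1,"dz":0,"ax":0,"ay":0,"az":0},{"grip":0,"dx":3.6,"dy":-1,"dz":-2,"ax":0,"ay":0,"az":0},{"grip":0,"dx":1.6,"dy":0,"dz":-2,"ax":0,"ay":0,"az":0},{"grip":0,"dx":0,"dy":0,"dz":-0.9,"ax":0,"ay":0,"az":0},{"grip":0,"dx":0,"dy":0,"dz":0,"ax":0,"ay":0,"az":0}]}}

```text
clock: 4.25
tool_pos: [0.6683, 0.0549, 0.1265]
tool_rot: [-179.9, -0.0, 90.0]
ft_force: [0.7, -0.6, -0.6]
finger_gap: 0.248
```

Run:
```python
from h import *
np.set_printoptions(precision=4,suppress=True)
snap('wrist','w2');snap('scene','s2');o=ctrl.observe(); print(o['tool_pos'],o['ft_force'],o['finger_gap'],o['clock'])
a=cv2.imread('pics/w2.png');b=cv2.imread('pics/s2.png')[60:300,150:400]
cv2.imwrite('pics/v2.png',np.hstack([cv2.resize(a,(400,300)),cv2.resize(b,(400,384))[:300]]))
```

```text
[0.6692 0.0549 0.1284] [-0.4029 -0.6104  1.3003] 0.24675921765236808 4.35
```

View pics/v2.png

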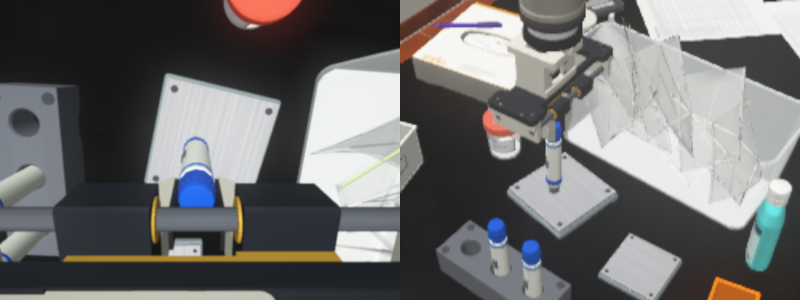

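Pen A is held upright over the middle of the large plate. Now I'll press gently.

Request:
{"op": "step_arm", "data": {"commands": [{"grip":0,"dx":0,"dy":0,"dz":-0.4,"ax":0,"ay":0,"az":0},{"grip":0,"dx":0,"dy":0,"dz":-0.3,"ax":0,"ay":0,"az":0},{"grip":0,"dx":0,"dy":0,"dz":-0.2,"ax":0,"ay":0,"az":0},{"grip":0,"dx":0,"dy":0,"dz":-0.2,"ax":0,"ay":0,"az":0},{"grip":0,"dx":0,"dy":0,"dz":-0.2,"ax":0,"ay":0,"az":0},{"grip":0,"dx":0,"dy":0,"dz":0,"ax":0,"ay":0,"az":0}]}}

```text
clock: 5.1
tool_pos: [0.6698, 0.0547, 0.115]
tool_rot: [179.9, 0.0, 89.9]
ft_force: [-0.4, -0.7, 5.5]
finger_gap: 0.252
```

Request:
{"op": "step_arm", "data": {"commands": [{"grip":0,"dx":0,"dy":0,"dz":-0.2,"ax":0,"ay":0,"az":0},{"grip":0,"dx":0,"dy":0,"dz":0,"ax":0,"ay":0,"az":0}]}}

```text
clock: 5.35
tool_pos: [0.6699, 0.0546, 0.1133]
tool_rot: [179.9, 0.0, 89.9]
ft_force: [-0.8, 0.5, 7.7]
finger_gap: 0.249
```

Request:
{"op": "step_arm", "data": {"commands": [{"grip":0,"dx":0,"dy":0,"dz":-0.22,"ax":0,"ay":0,"az":0},{"grip":0,"dx":0,"dy":0,"dz":0,"ax":0,"ay":0,"az":0},{"grip":0,"dx":0,"dy":0,"dz":0,"ax":0,"ay":0,"az":0}]}}

```text
clock: 5.72
tool_pos: [0.6701, 0.0546, 0.1115]
tool_rot: [179.9, 0.0, 89.9]
ft_force: [-1.4, -0.7, 8.0]
finger_gap: 0.247
```

Request:
{"op": "step_arm", "data": {"commands": [{"grip":0,"dx":0,"dy":0,"dz":0,"ax":0,"ay":0,"az":0},{"grip":0,"dx":0,"dy":0,"dz":0,"ax":0,"ay":0,"az":0},{"grip":0,"dx":0,"dy":0,"dz":0,"ax":0,"ay":0,"az":0},{"grip":0,"dx":0,"dy":0,"dz":0,"ax":0,"ay":0,"az":0}]}}

```text
clock: 6.22
tool_pos: [0.6701, 0.0547, 0.1115]
tool_rot: [179.9, 0.0, 89.9]
ft_force: [-1.4, -0.2, 7.8]
finger_gap: 0.247
```

Request:
{"op": "step_arm", "data": {"commands": [{"grip":0,"dx":0,"dy":0,"dz":-0.12,"ax":0,"ay":0,"az":0},{"grip":0,"dx":0,"dy":0,"dz":0,"ax":0,"ay":0,"az":0},{"grip":0,"dx":0,"dy":0,"dz":0,"ax":0,"ay":0,"az":0},{"grip":0,"dx":0,"dy":0,"dz":0,"ax":0,"ay":0,"az":0},{"grip":0,"dx":0,"dy":0,"dz":0,"ax":0,"ay":0,"az":0}]}}

```text
clock: 6.85
tool_pos: [0.6701, 0.0546, 0.1105]
tool_rot: [179.9, 0.0, 89.9]
ft_force: [-1.9, -0.0, 9.9]
finger_gap: 0.248
```

Run:
```python
from h import *
np.set_printoptions(precision=4,suppress=True)
f=[]
for i in range(4): snap('top','t3'); f.append(ctrl.observe()['ft_force'][2])
o=ctrl.observe();print(f,o['tool_pos'],o['clock'])
```

```text
[np.float64(8.843842092472821), np.float64(8.812760297594394), np.float64(9.44180219633446), np.float64(8.952869664775607)] [0.6701 0.0546 0.1105] 7.05
```

Pen A is firm (about 9.1 N at roughly 9–10 mm), so it goes to the far cell of the white caddy.

Request:
{"op": "step_arm", "data": {"commands": [{"grip":0,"dx":0,"dy":0,"dz":2,"ax":0,"ay":0,"az":0},{"grip":0,"dx":0,"dy":0,"dz":4,"ax":0,"ay":0,"az":0},{"grip":0,"dx":-0.9,"dy":3,"dz":3.5,"ax":0,"ay":0,"az":0},{"grip":0,"dx":-1.6,"dy":5,"dz":0.5,"ax":0,"ay":0,"az":0},{"grip":0,"dx":-1.6,"dy":5,"dz":0,"ax":0,"ay":0,"az":0},{"grip":0,"dx":-1.6,"dy":5,"dz":0,"ax":0,"ay":0,"az":0},{"grip":0,"dx":-1.6,"dy":5,"dz":0,"ax":0,"ay":0,"az":0},{"grip":0,"dx":-1.1,"dy":3.4,"dz":0,"ax":0,"ay":0,"az":0},{"grip":0,"dx":0,"dy":0,"dz":0,"ax":0,"ay":0,"az":0}]}}

```text
clock: 8.18
tool_pos: [0.584, 0.3214, 0.2081]
tool_rot: [-179.9, -0.0, 90.2]
ft_force: [1.6, 0.6, -1.9]
finger_gap: 0.25
```

Run:
```python
from h import *
np.set_printoptions(precision=4,suppress=True)
snap('wrist','w3');snap('scene','s3');o=ctrl.observe(); print(o['tool_pos'],o['ft_force'],o['finger_gap'],o['clock'])
a=cv2.imread('pics/w3.png');b=cv2.imread('pics/s3.png')[60:300,30:280]
cv2.imwrite('pics/v3.png',np.hstack([cv2.resize(a,(400,300)),cv2.resize(b,(400,384))[:300]]))
```

```text
[0.5853 0.3185 0.2083] [ 0.6298 -0.0277 -0.5472] 0.24866000667891253 8.275
```

View pics/v3.png

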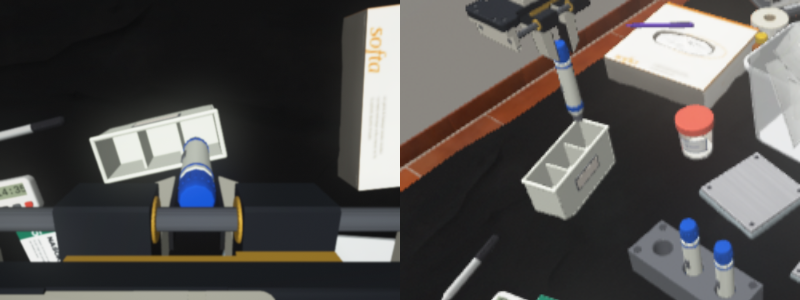

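Run:
```python
from h import *
for p in [(0.5853,.3185,.112),(0.5853,.3185,.252),(.586,.319,.082)]:
    u,v=proj('s3',p); print('scene crop',400+(u-30)*1.6,(v-60)*1.6); u,v=proj('w3',p);print('wrist',u*400/512,v*300/384)
```

```text
scene crop 579.6407335557952 118.33400839992501
wrist 198.43791312629116 146.44383970732179
scene crop 558.0383994051563 42.78489290592245
wrist 199.89915536820212 208.50194593536628
scene crop 583.7646794598497 132.08032079658594
wrist 198.87180677251345 139.5876803418327
```

Request:
{"op": "step_arm", "data": {"commands": [{"grip":0,"dx":0,"dy":0,"dz":-4,"ax":0,"ay":0,"az":0},{"grip":0,"dx":0,"dy":0,"dz":-3,"ax":0,"ay":0,"az":0},{"grip":0,"dx":0,"dy":0,"dz":-1,"ax":0,"ay":0,"az":0},{"grip":0,"dx":0,"dy":0,"dz":-0.6,"ax":0,"ay":0,"az":0},{"grip":0,"dx":0,"dy":0,"dz":-0.3,"ax":0,"ay":0,"az":0},{"grip":0,"dx":0,"dy":0,"dz":0,"ax":0,"ay":0,"az":0}]}}

```text
clock: 9.02
tool_pos: [0.5859, 0.3187, 0.1208]
tool_rot: [179.9, -0.0, 89.9]
ft_force: [-0.0, 0.8, -0.2]
finger_gap: 0.247
```

Request:
{"op": "step_arm", "data": {"commands": [{"grip":0,"dx":0,"dy":0,"dz":-0.2,"ax":0,"ay":0,"az":0},{"grip":0,"dx":0,"dy":0,"dz":-0.2,"ax":0,"ay":0,"az":0},{"grip":0,"dx":0,"dy":0,"dz":-0.1,"ax":0,"ay":0,"az":0},{"grip":0,"dx":0,"dy":0,"dz":0,"ax":0,"ay":0,"az":0}]}}

```text
clock: 9.52
tool_pos: [0.5857, 0.3188, 0.1154]
tool_rot: [179.9, -0.0, 89.9]
ft_force: [-0.2, -0.8, 3.3]
finger_gap: 0.25
```

Request:
{"op": "step_arm", "data": {"commands": [{"grip":2.8,"dx":0,"dy":0,"dz":0.08,"ax":0,"ay":0,"az":0},{"grip":3.2,"dx":0,"dy":0,"dz":0,"ax":0,"ay":0,"az":0},{"grip":4,"dx":0,"dy":0,"dz":0,"ax":0,"ay":0,"az":0},{"grip":5,"dx":0,"dy":0,"dz":0,"ax":0,"ay":0,"az":0},{"grip":5,"dx":0,"dy":0,"dz":0,"ax":0,"ay":0,"az":0},{"grip":5,"dx":0,"dy":0,"dz":2,"ax":0,"ay":0,"az":0},{"grip":5,"dx":0,"dy":0,"dz":4,"ax":0,"ay":0,"az":0},{"grip":5,"dx":0,"dy":0,"dz":3,"ax":0,"ay":0,"az":0},{"grip":5,"dx":0,"dy":0,"dz":0,"ax":0,"ay":0,"az":0}]}}

```text
clock: 10.65
tool_pos: [0.5867, 0.3192, 0.2087]
tool_rot: [179.7, -0.1, 89.9]
ft_force: [0.3, 0.8, -0.1]
finger_gap: 0.544
```

Request:
{"op": "step_arm", "data": {"commands": [{"grip":6.5,"dx":-1.5,"dy":-4.9,"dz":0,"ax":0,"ay":0,"az":0},{"grip":6.5,"dx":-1.5,"dy":-4.9,"dz":0,"ax":0,"ay":0,"az":0},{"grip":6.5,"dx":-1.5,"dy":-4.9,"dz":0,"ax":0,"ay":0,"az":0},{"grip":6.5,"dx":-1.5,"dy":-4.9,"dz":0,"ax":0,"ay":0,"az":0},{"grip":6.5,"dx":-1.5,"dy":-4.9,"dz":0,"ax":0,"ay":0,"az":0},{"grip":6.5,"dx":-1.6,"dy":-4.9,"dz":0,"ax":0,"ay":0,"az":0},{"grip":6.5,"dx":0,"dy":0,"dz":0,"ax":0,"ay":0,"az":0},{"grip":6.5,"dx":0,"dy":0,"dz":0,"ax":0,"ay":0,"az":0}]}}

```text
clock: 11.65
tool_pos: [0.4943, 0.0249, 0.205]
tool_rot: [-179.9, -0.0, 89.9]
ft_force: [0.0, 1.0, 0.6]
finger_gap: 0.708
```

Run:
```python
from h import *
np.set_printoptions(precision=4,suppress=True)
snap('wrist','w4');snap('scene','s4');o=ctrl.observe(); print(o['tool_pos'],o['ft_force'],o['finger_gap'],o['clock'])
a=cv2.imread('pics/w4.png');b=cv2.imread('pics/s4.png')[60:300,90:340]
cv2.imwrite('pics/v4.png',np.hstack([cv2.resize(a,(400,300)),cv2.resize(b,(400,384))[:300]]))
```

```text
[0.4945 0.0257 0.2052] [0.1799 0.5682 0.688 ] 0.7089633090950795 11.75
```

View pics/v4.png

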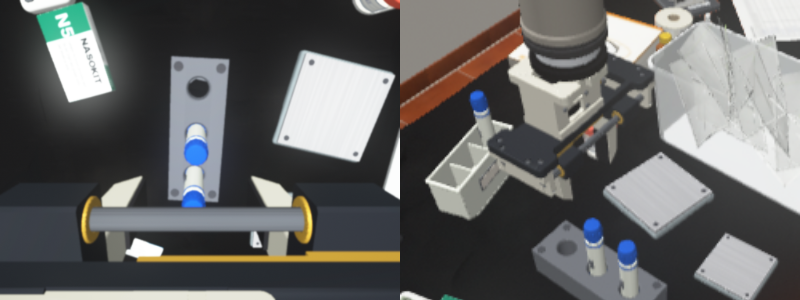

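Pen A stands in the far cell of the white caddy, and cap B is centred under the jaws. Taking pen B.

Request:
{"op": "step_arm", "data": {"commands": [{"grip":6.5,"dx":0,"dy":-0.1,"dz":-4,"ax":0,"ay":0,"az":0},{"grip":5,"dx":0,"dy":0,"dz":-4,"ax":0,"ay":0,"az":0},{"grip":4,"dx":0,"dy":0,"dz":-2.4,"ax":0,"ay":0,"az":0},{"grip":3.5,"dx":0,"dy":0,"dz":0,"ax":0,"ay":0,"az":0},{"grip":0,"dx":0,"dy":0,"dz":0,"ax":0,"ay":0,"az":0},{"grip":0,"dx":0,"dy":0,"dz":0,"ax":0,"ay":0,"az":0},{"grip":0,"dx":0,"dy":0,"dz":0,"ax":0,"ay":0,"az":0},{"grip":0,"dx":0,"dy":0,"dz":0,"ax":0,"ay":0,"az":0},{"grip":0,"dx":0,"dy":0,"dz":0,"ax":0,"ay":0,"az":0}]}}

```text
clock: 12.88
tool_pos: [0.4949, 0.0236, 0.1021]
tool_rot: [179.9, 0.0, 89.9]
ft_force: [0.9, 0.1, 1.2]
finger_gap: 0.246
```

Request:
{"op": "step_arm", "data": {"commands": [{"grip":0,"dx":0,"dy":0,"dz":3,"ax":0,"ay":0,"az":0},{"grip":0,"dx":0,"dy":0,"dz":3.5,"ax":0,"ay":0,"az":0},{"grip":0,"dx":2,"dy":0,"dz":1,"ax":0,"ay":0,"az":0},{"grip":0,"dx":5,"dy":1,"dz":0,"ax":0,"ay":0,"az":0},{"grip":0,"dx":5,"dy":1,"dz":0,"ax":0,"ay":0,"az":0},{"grip":0,"dx":3.7,"dy":1.1,"dz":-2,"ax":0,"ay":0,"az":0},{"grip":0,"dx":1.8,"dy":0,"dz":-2,"ax":0,"ay":0,"az":0},{"grip":0,"dx":0,"dy":0,"dz":-0.9,"ax":0,"ay":0,"az":0},{"grip":0,"dx":0,"dy":0,"dz":0,"ax":0,"ay":0,"az":0},{"grip":0,"dx":0,"dy":0,"dz":0,"ax":0,"ay":0,"az":0}]}}

```text
clock: 14.12
tool_pos: [0.6693, 0.0545, 0.129]
tool_rot: [179.9, 0.0, 89.9]
ft_force: [0.4, -0.8, -1.5]
finger_gap: 0.248
```

Request:
{"op": "step_arm", "data": {"commands": [{"grip":0,"dx":0,"dy":0,"dz":-0.4,"ax":0,"ay":0,"az":0},{"grip":0,"dx":0,"dy":0,"dz":-0.3,"ax":0,"ay":0,"az":0},{"grip":0,"dx":0,"dy":0,"dz":-0.2,"ax":0,"ay":0,"az":0},{"grip":0,"dx":0,"dy":0,"dz":-0.2,"ax":0,"ay":0,"az":0},{"grip":0,"dx":0,"dy":0,"dz":-0.2,"ax":0,"ay":0,"az":0},{"grip":0,"dx":0,"dy":0,"dz":0,"ax":0,"ay":0,"az":0},{"grip":0,"dx":0,"dy":0,"dz":0,"ax":0,"ay":0,"az":0}]}}

```text
clock: 15.0
tool_pos: [0.6695, 0.0547, 0.1149]
tool_rot: [180.0, 0.0, 89.9]
ft_force: [0.3, 0.1, 1.4]
finger_gap: 0.248
```

Request:
{"op": "step_arm", "data": {"commands": [{"grip":0,"dx":0,"dy":0,"dz":-0.2,"ax":0,"ay":0,"az":0},{"grip":0,"dx":0,"dy":0,"dz":-0.16,"ax":0,"ay":0,"az":0},{"grip":0,"dx":0,"dy":0,"dz":0,"ax":0,"ay":0,"az":0},{"grip":0,"dx":0,"dy":0,"dz":0,"ax":0,"ay":0,"az":0},{"grip":0,"dx":0,"dy":0,"dz":0,"ax":0,"ay":0,"az":0},{"grip":0,"dx":0,"dy":0,"dz":0,"ax":0,"ay":0,"az":0},{"grip":0,"dx":0,"dy":0,"dz":0,"ax":0,"ay":0,"az":0}]}}

```text
clock: 15.88
tool_pos: [0.6695, 0.0547, 0.1111]
tool_rot: [180.0, 0.0, 89.9]
ft_force: [-0.3, -0.2, 2.1]
finger_gap: 0.249
```

Run:
```python
from h import *
np.set_printoptions(precision=4,suppress=True)
f=[]
for i in range(4): snap('scene','s5'); f.append(ctrl.observe()['ft_force'][2])
o=ctrl.observe();print(f,o['tool_pos'],o['clock'])
b=cv2.imread('pics/s5.png')[100:250,180:380]
cv2.imwrite('pics/v5.png',cv2.resize(b,None,fx=4,fy=4,interpolation=cv2.INTER_CUBIC))
```

```text
[np.float64(3.1011863550645176), np.float64(2.8187658650013097), np.float64(2.368019646843809), np.float64(1.882486313465954)] [0.6695 0.0547 0.1112] 16.075
```

View pics/v5.png

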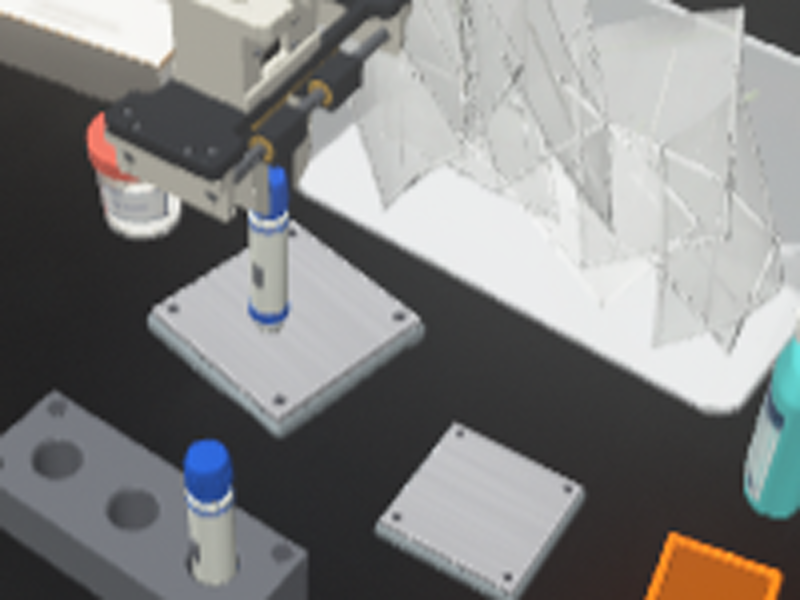

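The nose is nearly in and the plate pushes back about 2.5 N, so pen B is tired. It goes to the near cell of the orange caddy.

Request:
{"op": "step_arm", "data": {"commands": [{"grip":0,"dx":0,"dy":0,"dz":3,"ax":0,"ay":0,"az":0},{"grip":0,"dx":-0.6,"dy":-1.3,"dz":4,"ax":0,"ay":0,"az":0},{"grip":0,"dx":-2,"dy":-4.1,"dz":2.8,"ax":0,"ay":0,"az":0},{"grip":0,"dx":-2,"dy":-4.1,"dz":0,"ax":0,"ay":0,"az":0},{"grip":0,"dx":-2,"dy":-4.1,"dz":0,"ax":0,"ay":0,"az":0},{"grip":0,"dx":-2,"dy":-4.1,"dz":0,"ax":0,"ay":0,"az":0},{"grip":0,"dx":-2,"dy":-4.1,"dz":0,"ax":0,"ay":0,"az":0},{"grip":0,"dx":-2,"dy":-4.1,"dz":0,"ax":0,"ay":0,"az":0},{"grip":0,"dx":-2,"dy":-4.1,"dz":0,"ax":0,"ay":0,"az":0},{"grip":0,"dx":-2,"dy":-4.2,"dz":0,"ax":0,"ay":0,"az":0}]}}

```text
clock: 17.32
tool_pos: [0.5025, -0.2884, 0.2087]
tool_rot: [-180.0, -0.0, 89.9]
ft_force: [0.6, 0.4, -1.1]
finger_gap: 0.25
```

Request:
{"op": "step_arm", "data": {"commands": [{"grip":0,"dx":0,"dy":0,"dz":0,"ax":0,"ay":0,"az":0},{"grip":0,"dx":0,"dy":0,"dz":0,"ax":0,"ay":0,"az":0}]}}

```text
clock: 17.58
tool_pos: [0.5034, -0.287, 0.2088]
tool_rot: [-180.0, -0.1, 89.9]
ft_force: [0.7, -0.4, -0.9]
finger_gap: 0.247
```

Run:
```python
from h import *
np.set_printoptions(precision=4,suppress=True)
snap('wrist','w6');snap('scene','s6');o=ctrl.observe(); p=o['tool_pos'];print(p,o['ft_force'],o['finger_gap'],o['clock'])
a=cv2.imread('pics/w6.png');b=cv2.imread('pics/s6.png')[144:384,230:480]
cv2.imwrite('pics/v6.png',np.hstack([cv2.resize(a,(400,300)),cv2.resize(b,(400,384))[:300]]))
for q in [p-[0,0,.097],(.503,-.287,.082)]:
    u,v=proj('s6',q); print('scene crop',400+(u-230)*1.6,(v-144)*1.6); u,v=proj('w6',q);print('wrist',u*400/512,v*300/384)
```

```text
[ 0.5039 -0.2863  0.209 ] [-0.2466 -0.02   -0.2897] 0.25072343447610945 17.675
scene crop 587.5746790068466 220.82697750292957
wrist 197.57301281568192 143.17003785557657
scene crop 583.1061376519772 233.74903232269418
wrist 196.72873018696083 137.63483089497527
```

View pics/v6.png

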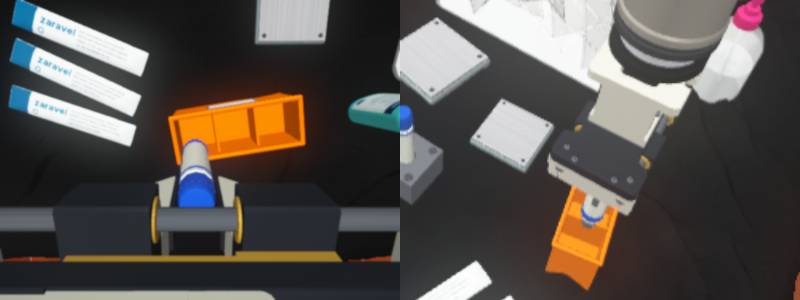

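Request:
{"op": "step_arm", "data": {"commands": [{"grip":0,"dx":-0.1,"dy":0,"dz":-4,"ax":0,"ay":0,"az":0},{"grip":0,"dx":0,"dy":0,"dz":-3,"ax":0,"ay":0,"az":0},{"grip":0,"dx":0,"dy":0,"dz":-1,"ax":0,"ay":0,"az":0},{"grip":0,"dx":0,"dy":0,"dz":-0.6,"ax":0,"ay":0,"az":0},{"grip":0,"dx":0,"dy":0,"dz":-0.3,"ax":0,"ay":0,"az":0},{"grip":0,"dx":0,"dy":0,"dz":-0.2,"ax":0,"ay":0,"az":0},{"grip":0,"dx":0,"dy":0,"dz":-0.2,"ax":0,"ay":0,"az":0},{"grip":0,"dx":0,"dy":0,"dz":0,"ax":0,"ay":0,"az":0}]}}

```text
clock: 18.68
tool_pos: [0.5027, -0.2875, 0.1165]
tool_rot: [179.9, 0.0, 89.9]
ft_force: [0.3, 0.3, 1.6]
finger_gap: 0.25
```

Request:
{"op": "step_arm", "data": {"commands": [{"grip":0,"dx":0,"dy":0,"dz":0,"ax":0,"ay":0,"az":0}]}}

```text
clock: 18.8
tool_pos: [0.5026, -0.2875, 0.1165]
tool_rot: [180.0, 0.0, 89.9]
ft_force: [0.2, -0.2, 0.6]
finger_gap: 0.247
```

Request:
{"op": "step_arm", "data": {"commands": [{"grip":0,"dx":0,"dy":0,"dz":-0.08,"ax":0,"ay":0,"az":0},{"grip":2.8,"dx":0,"dy":0,"dz":0,"ax":0,"ay":0,"az":0},{"grip":3.2,"dx":0,"dy":0,"dz":0,"ax":0,"ay":0,"az":0},{"grip":4,"dx":0,"dy":0,"dz":0,"ax":0,"ay":0,"az":0},{"grip":5,"dx":0,"dy":0,"dz":0,"ax":0,"ay":0,"az":0},{"grip":5,"dx":0,"dy":0,"dz":0,"ax":0,"ay":0,"az":0},{"grip":5,"dx":0,"dy":0,"dz":2,"ax":0,"ay":0,"az":0},{"grip":5,"dx":0,"dy":0,"dz":4,"ax":0,"ay":0,"az":0},{"grip":5,"dx":0,"dy":0,"dz":3,"ax":0,"ay":0,"az":0},{"grip":5,"dx":0,"dy":0,"dz":0,"ax":0,"ay":0,"az":0}]}}

```text
clock: 20.05
tool_pos: [0.5036, -0.2881, 0.2079]
tool_rot: [179.7, 0.2, 89.9]
ft_force: [-0.4, -0.5, -0.9]
finger_gap: 0.547
```

Request:
{"op": "step_arm", "data": {"commands": [{"grip":6.5,"dx":-0.2,"dy":5,"dz":0,"ax":0,"ay":0,"az":0},{"grip":6.5,"dx":-0.2,"dy":5,"dz":0,"ax":0,"ay":0,"az":0},{"grip":6.5,"dx":-0.2,"dy":5,"dz":0,"ax":0,"ay":0,"az":0},{"grip":6.5,"dx":-0.2,"dy":5,"dz":0,"ax":0,"ay":0,"az":0},{"grip":6.5,"dx":-0.2,"dy":5.3,"dz":0,"ax":0,"ay":0,"az":0},{"grip":6.5,"dx":-0.1,"dy":0,"dz":0,"ax":0,"ay":0,"az":0},{"grip":6.5,"dx":0,"dy":0,"dz":0,"ax":0,"ay":0,"az":0}]}}

```text
clock: 20.92
tool_pos: [0.4911, -0.0345, 0.2046]
tool_rot: [-179.9, 0.0, 90.0]
ft_force: [0.3, -0.7, -1.4]
finger_gap: 0.708
```

Run:
```python
from h import *
np.set_printoptions(precision=4,suppress=True)
snap('wrist','w7');snap('scene','s7');o=ctrl.observe(); print(o['tool_pos'],o['ft_force'],o['finger_gap'],o['clock'])
a=cv2.imread('pics/w7.png');b=cv2.imread('pics/s7.png')
cv2.imwrite('pics/v7.png',np.hstack([cv2.resize(a,(400,300)),cv2.resize(b,(400,300))]))
```

```text
[ 0.4914 -0.0354  0.2049] [-0.4544  0.9879  0.2896] 0.7109733996760907 21.025
```

View pics/v7.png

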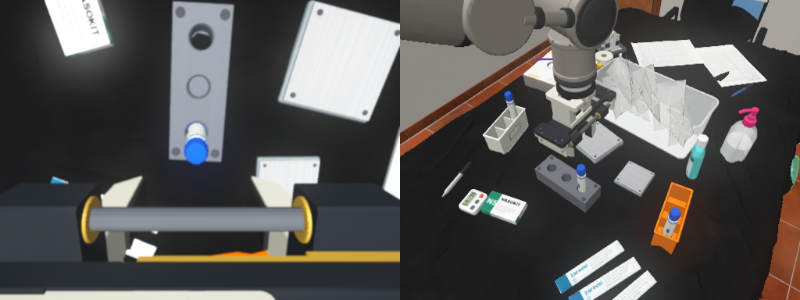

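Pen B stands in the near cell of the orange caddy, and cap C is centred at (196,150). That was the twelfth and last picture I may view. Taking pen C.

Request:
{"op": "step_arm", "data": {"commands": [{"grip":6.5,"dx":0,"dy":0,"dz":-4,"ax":0,"ay":0,"az":0},{"grip":5,"dx":0,"dy":0,"dz":-4,"ax":0,"ay":0,"az":0},{"grip":4,"dx":0,"dy":0,"dz":-2.3,"ax":0,"ay":0,"az":0},{"grip":3.5,"dx":0,"dy":0,"dz":0,"ax":0,"ay":0,"az":0},{"grip":0,"dx":0,"dy":0,"dz":0,"ax":0,"ay":0,"az":0},{"grip":0,"dx":0,"dy":0,"dz":0,"ax":0,"ay":0,"az":0},{"grip":0,"dx":0,"dy":0,"dz":0,"ax":0,"ay":0,"az":0},{"grip":0,"dx":0,"dy":0,"dz":0,"ax":0,"ay":0,"az":0},{"grip":0,"dx":0,"dy":0,"dz":0,"ax":0,"ay":0,"az":0}]}}

```text
clock: 22.15
tool_pos: [0.4919, -0.0344, 0.1028]
tool_rot: [179.9, 0.0, 89.9]
ft_force: [0.3, 0.7, 2.5]
finger_gap: 0.25
```

Request:
{"op": "step_arm", "data": {"commands": [{"grip":0,"dx":0,"dy":0,"dz":3,"ax":0,"ay":0,"az":0},{"grip":0,"dx":0,"dy":0,"dz":3.5,"ax":0,"ay":0,"az":0},{"grip":0,"dx":2,"dy":1,"dz":1,"ax":0,"ay":0,"az":0},{"grip":0,"dx":5,"dy":2.5,"dz":0,"ax":0,"ay":0,"az":0},{"grip":0,"dx":5,"dy":2.5,"dz":0,"ax":0,"ay":0,"az":0},{"grip":0,"dx":4,"dy":2,"dz":-2,"ax":0,"ay":0,"az":0},{"grip":0,"dx":1.8,"dy":1,"dz":-2,"ax":0,"ay":0,"az":0},{"grip":0,"dx":0,"dy":0,"dz":-0.9,"ax":0,"ay":0,"az":0},{"grip":0,"dx":0,"dy":0,"dz":0,"ax":0,"ay":0,"az":0},{"grip":0,"dx":0,"dy":0,"dz":0,"ax":0,"ay":0,"az":0}]}}

```text
clock: 23.4
tool_pos: [0.6693, 0.0551, 0.1296]
tool_rot: [179.9, 0.0, 89.9]
ft_force: [0.6, -0.1, 0.1]
finger_gap: 0.242
```

Request:
{"op": "step_arm", "data": {"commands": [{"grip":0,"dx":0,"dy":0,"dz":-0.4,"ax":0,"ay":0,"az":0},{"grip":0,"dx":0,"dy":0,"dz":-0.3,"ax":0,"ay":0,"az":0},{"grip":0,"dx":0,"dy":0,"dz":-0.2,"ax":0,"ay":0,"az":0},{"grip":0,"dx":0,"dy":0,"dz":-0.2,"ax":0,"ay":0,"az":0},{"grip":0,"dx":0,"dy":0,"dz":-0.2,"ax":0,"ay":0,"az":0},{"grip":0,"dx":0,"dy":0,"dz":0,"ax":0,"ay":0,"az":0},{"grip":0,"dx":0,"dy":0,"dz":0,"ax":0,"ay":0,"az":0}]}}

```text
clock: 24.28
tool_pos: [0.67, 0.0557, 0.1165]
tool_rot: [179.9, 0.0, 89.9]
ft_force: [-0.6, -0.0, 7.4]
finger_gap: 0.247
```

Request:
{"op": "step_arm", "data": {"commands": [{"grip":0,"dx":0,"dy":0,"dz":-0.2,"ax":0,"ay":0,"az":0},{"grip":0,"dx":0,"dy":0,"dz":0,"ax":0,"ay":0,"az":0}]}}

```text
clock: 24.52
tool_pos: [0.6701, 0.0557, 0.1146]
tool_rot: [179.9, 0.0, 89.9]
ft_force: [-1.4, 0.5, 8.0]
finger_gap: 0.25
```

Pen C feels firm. I'll press it a little further and hold.

Request:
{"op": "step_arm", "data": {"commands": [{"grip":0,"dx":0,"dy":0,"dz":-0.24,"ax":0,"ay":0,"az":0},{"grip":0,"dx":0,"dy":0,"dz":0,"ax":0,"ay":0,"az":0},{"grip":0,"dx":0,"dy":0,"dz":0,"ax":0,"ay":0,"az":0},{"grip":0,"dx":0,"dy":0,"dz":0,"ax":0,"ay":0,"az":0},{"grip":0,"dx":0,"dy":0,"dz":0,"ax":0,"ay":0,"az":0},{"grip":0,"dx":0,"dy":0,"dz":0,"ax":0,"ay":0,"az":0}]}}

```text
clock: 25.28
tool_pos: [0.6702, 0.0557, 0.1128]
tool_rot: [179.8, 0.0, 89.9]
ft_force: [-1.0, -0.2, 9.3]
finger_gap: 0.248
```

Run:
```python
from h import *
np.set_printoptions(precision=4,suppress=True)
f=[]
for i in range(4): snap('scene','s8'); f.append(ctrl.observe()['ft_force'][2])
o=ctrl.observe();print(f,o['tool_pos'],o['clock'])
```

```text
[np.float64(9.11505717166324), np.float64(8.940544809156533), np.float64(8.345586217986563), np.float64(9.310453474962642)] [0.6702 0.0557 0.1128] 25.475
```

Pen C is firm (about 9 N at roughly 9 mm), so it goes to the near cell of the white caddy.

Request:
{"op": "step_arm", "data": {"commands": [{"grip":0,"dx":0,"dy":0,"dz":2,"ax":0,"ay":0,"az":0},{"grip":0,"dx":0,"dy":0,"dz":4,"ax":0,"ay":0,"az":0},{"grip":0,"dx":-2.5,"dy":2.5,"dz":3.5,"ax":0,"ay":0,"az":0},{"grip":0,"dx":-4,"dy":4,"dz":0.3,"ax":0,"ay":0,"az":0},{"grip":0,"dx":-4,"dy":4,"dz":0,"ax":0,"ay":0,"az":0},{"grip":0,"dx":-4,"dy":4.5,"dz":0,"ax":0,"ay":0,"az":0},{"grip":0,"dx":-3,"dy":4.5,"dz":0,"ax":0,"ay":0,"az":0},{"grip":0,"dx":-0.5,"dy":4.4,"dz":0,"ax":0,"ay":0,"az":0},{"grip":0,"dx":0,"dy":0,"dz":0,"ax":0,"ay":0,"az":0},{"grip":0,"dx":0,"dy":0,"dz":0,"ax":0,"ay":0,"az":0}]}}

```text
clock: 26.72
tool_pos: [0.4894, 0.2942, 0.2084]
tool_rot: [-180.0, 0.1, 90.0]
ft_force: [1.2, -0.5, -0.7]
finger_gap: 0.248
```

Request:
{"op": "step_arm", "data": {"commands": [{"grip":0,"dx":0,"dy":0,"dz":-4,"ax":0,"ay":0,"az":0},{"grip":0,"dx":0,"dy":0,"dz":-3,"ax":0,"ay":0,"az":0},{"grip":0,"dx":0,"dy":0,"dz":-1,"ax":0,"ay":0,"az":0},{"grip":0,"dx":0,"dy":0,"dz":-0.7,"ax":0,"ay":0,"az":0},{"grip":0,"dx":0,"dy":0,"dz":0,"ax":0,"ay":0,"az":0}]}}

```text
clock: 27.35
tool_pos: [0.49, 0.2945, 0.1224]
tool_rot: [180.0, -0.0, 89.9]
ft_force: [0.4, -0.5, -0.5]
finger_gap: 0.241
```

Contact should come near 0.1175.

Request:
{"op": "step_arm", "data": {"commands": [{"grip":0,"dx":0,"dy":0,"dz":-0.2,"ax":0,"ay":0,"az":0},{"grip":0,"dx":0,"dy":0,"dz":-0.2,"ax":0,"ay":0,"az":0},{"grip":0,"dx":0,"dy":0,"dz":-0.1,"ax":0,"ay":0,"az":0},{"grip":0,"dx":0,"dy":0,"dz":0,"ax":0,"ay":0,"az":0}]}}

```text
clock: 27.85
tool_pos: [0.4898, 0.2948, 0.1175]
tool_rot: [179.9, -0.0, 89.9]
ft_force: [-0.2, 0.1, 2.4]
finger_gap: 0.245
```

Request:
{"op": "step_arm", "data": {"commands": [{"grip":2.8,"dx":0,"dy":0,"dz":0,"ax":0,"ay":0,"az":0},{"grip":3.2,"dx":0,"dy":0,"dz":0,"ax":0,"ay":0,"az":0},{"grip":4,"dx":0,"dy":0,"dz":0,"ax":0,"ay":0,"az":0},{"grip":5,"dx":0,"dy":0,"dz":0,"ax":0,"ay":0,"az":0},{"grip":5,"dx":0,"dy":0,"dz":0,"ax":0,"ay":0,"az":0},{"grip":5,"dx":0,"dy":0,"dz":2,"ax":0,"ay":0,"az":0},{"grip":5,"dx":0,"dy":0,"dz":4,"ax":0,"ay":0,"az":0},{"grip":5,"dx":0,"dy":0,"dz":5,"ax":0,"ay":0,"az":0},{"grip":5,"dx":-2,"dy":-5,"dz":2,"ax":0,"ay":0,"az":0},{"grip":5,"dx":-2,"dy":-5,"dz":0,"ax":0,"ay":0,"az":0}]}}

```text
clock: 29.1
tool_pos: [0.4499, 0.194, 0.2487]
tool_rot: [179.8, -0.0, 90.0]
ft_force: [0.5, -1.6, -0.5]
finger_gap: 0.542
```

Request:
{"op": "step_arm", "data": {"commands": [{"grip":5,"dx":-2,"dy":-5,"dz":0,"ax":0,"ay":0,"az":0},{"grip":5,"dx":-2,"dy":-5,"dz":0,"ax":0,"ay":0,"az":0},{"grip":5,"dx":0,"dy":-5,"dz":0,"ax":0,"ay":0,"az":0},{"grip":5,"dx":0,"dy":0,"dz":0,"ax":0,"ay":0,"az":0},{"grip":5,"dx":0,"dy":0,"dz":0,"ax":0,"ay":0,"az":0}]}}

```text
clock: 29.72
tool_pos: [0.4095, 0.0449, 0.247]
tool_rot: [180.0, -0.0, 89.9]
ft_force: [-0.3, 0.2, 0.7]
finger_gap: 0.547
```

Run:
```python
from h import *
np.set_printoptions(precision=4,suppress=True)
snap('scene','s9');snap('top','t9');snap('wrist','w9');o=ctrl.observe(); print(o['tool_pos'],o['ft_force'],o['finger_gap'],o['clock'])
def blobs(n,lo,hi,mn=25):
    h=cv2.cvtColor(cv2.imread(f'pics/{n}.png'),cv2.COLOR_BGR2HSV); m=cv2.inRange(h,lo,hi)
    k,l,s,c=cv2.connectedComponentsWithStats(m); return [(c[i].round(1).tolist(),int(s[i,4])) for i in range(1,k) if s[i,4]>=mn]
for n in('scene0','s9','top0','t9'):
    print(n,'blue',blobs(n,(105,150,100),(125,255,255)));print('  red',blobs(n,(0,120,180),(6,255,255),60)[:6],'teal',blobs(n,(82,90,90),(95,255,255)))
for q in [(.586,.319,.155),(.49,.295,.155),(.503,-.287,.155)]: print('expect',proj('s9',q),proj('t9',q))
```

```text
[0.4095 0.0457 0.2469] [-0.8132  0.3992  1.0481] 0.5458614083092869 29.875
scene0 blue [([189.5, 190.3], 146), ([210.0, 203.3], 145), ([231.5, 216.9], 152)]
  red [([213.3, 133.6], 322)] teal [([379.2, 206.1], 546)]
s9 blue [([351.3, 274.3], 183)]
  red [([213.5, 133.8], 313)] teal [([379.2, 206.1], 546)]
top0 blue [([330.0, 7.6], 57), ([222.6, 231.9], 60), ([243.1, 232.8], 60), ([263.8, 233.9], 58)]
  red [([183.0, 154.6], 397)] teal [([337.4, 145.3], 178), ([195.9, 281.8], 54), ([198.5, 292.4], 67)]
t9 blue [([330.1, 7.4], 57), ([133.7, 200.3], 65), ([356.5, 230.1], 65), ([142.7, 235.9], 64)]
  red [([182.9, 154.6], 403)] teal [([337.4, 145.4], 180)]
expect (np.float64(138.51542310211764), np.float64(120.3615396868027)) (np.float64(134.0166260541858), np.float64(199.27606515271836))
expect (np.float64(115.20137607709785), np.float64(146.07872809987185)) (np.float64(142.3423499917557), np.float64(234.8465527386789))
expect (np.float64(351.98231535479243), np.float64(270.95446833042536)) (np.float64(356.2869332129141), np.float64(229.15912379579555))
```

All three caps are where I expect them (top view), the cup and gel haven't moved, and the arm is clear.

```bash
python3 -c "
from bench import ctrl
print(ctrl.hand_in())"
```

```text
the job is handed in; nothing more can be done
None
```

I checked all three pens on the large steel plate, put each one away before taking the next, and handed the job in at about 30 s on the robot's clock.

| Pen | Push-back at about 9–10 mm in | Spring | Where it went |
|---|---|---|---|
| A | about 9 N | firm | white caddy, far cell |
| B | about 2.5 N | tired | orange caddy, near cell |
| C | about 9 N | firm | white caddy, near cell |

- **Last checks:** In the final top view, the three blue caps were within about 1 px of where they should stand. The cup and gel were within about 0.2 px of their starting places. The gripper was open and clear of everything.
- **Forces:** Each nose was already touching the cell floor when I let go. The highest force I read while pressing or setting down was about 10 N.
- **Not confirmed:** In the final scene view, my colour check picked up only pen B's cap. I didn't look at that picture, because I had already viewed all 12 allowed. The arm was probably in the way of the white caddy, so pen C's final place rests on the top view and the contact felt as it was set down.

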